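# Centre the wobbly balm pot on its stone stand

### The arm

A 6-joint arm with a two-finger parallel gripper is mounted at the origin on the work surface. World frame = base frame: x ahead of the robot, y to its left, z up, the work surface at z = 0. Lengths are in m, angles in rad, forces in N, time in s.
With the tool pointing down it reaches from about 0.3 to 0.75 m from the base axis. Payload 8.5 kg.
Tool frame: the origin (TCP) lies at the very end of the fingers, on their centre line; the grasp point (between the pads) lies behind it (ctrl.grasp_offset is the z of the grasp point in the tool frame, in m); z points along the fingers, x is the direction in which the jaws open and shut, and the axes are right-handed (so a half turn about z gives the same grasp; the last joint's range is limited). The gripper opens to 85 mm and grips with 20 to 120 N. Pads are 22 mm wide; open, the fingers measure 114 mm over their backs; the gripper's body (76 mm by 85 mm) begins 54 mm behind the grasp point. The pads swing forward as they close: fully open they stand 13 mm farther back than shut.
Start: joints at [1.122, 0.381, 1.297, -0, 1.464, -0.215], TCP at [0.127, 0.535, 0.231] pointing down, gripper open.
Joint ranges: [-3.11, 3.11], [-0.89, 2.33], [0.22, 2.48], [-1.42, 4.56], [0.17, 2.85], [-2.88, 2.88]. Speed limits (rad/s): [2.39, 2.39, 3.14, 3.14, 3.14, 3.14].

### API

Orientations are given as a rotation vector (axis times angle).
In Python, from bench import status, cams, ticket, ctrl gives the robot as it stands.
- The arm moves only by the tool jog_arm, never from a script. Its argument "increments" is a list that holds one entry, the list of rows, each a list of 7 numbers: the turn, a rotation vector about the tool's x, y, z in degrees, then the shift along the tool's x, y, z in mm, then the finger opening in mm, from 0 to 85.4. A call has 1 to 5 rows; each row is the pose to reach, as a shift and turn from the pose measured when the call began, along the tool's axes at that moment; what a row does not reach only later rows make up. A row lasts 1/10 s, in which the tool goes at most 50 mm and 8.59 degrees, less where a joint would pass 70% of its speed; a pose out of reach is approached as far as the arm can. A call with a gripper value outside its range is refused whole. The fingers move at their own pace and stop on an object; the grip force is fixed at half the most. Time passes only in rows, so rows that repeat a pose let the fingers close. It gives the time, the measured TCP pose, the force and the opening at its end, in the units of the state.
- status.get_state(): the state, without advancing time (a new reading comes with each control period).
- cams.get_image(name): name is "side" or "top" or "wrist"; returns a dict with "color" (420x560x3 uint8, red, green, blue), "depth" (420x560 float32, m along the optical axis (not along the pixel's ray), 0 where there is no reading), "mtx" (3x3 intrinsics, pixels), "dist_coeffs" ([k1, k2, p1, p2, k3] as OpenCV has them; the pictures are not rectified), "position" and "orientation" of the camera in the world; the wrist camera has in their place "tool_from_camera" (4x4, takes a point from camera to tool coordinates, whose origin is the TCP and whose axes are the tool frame's). Camera axes: x right, y down, z forward; pixel columns grow to the right and rows downward; lengths in m; the calibration is good to about 2 mm. A picture is of the moment at which its call begins: read the wrist's pose just before it.
- ticket.sign_off(): hands the job in, once; it reports no verdict.
Trained networks look in a picture, given as the dict that the camera call returned (one of the last four; its "shot" number tells which), for a name from the list of things; names that differ only in an ending like _2 or _b are one class to them, and where a whole thing is asked for, a point or a joint stands for the part that bears it (a point fixed in the world has none). Each returns a list of dicts, best first, with "score" (0 to 1); they miss things now and then, are a little off and sometimes report something else, mostly with a low value. They report only what shows in the picture. A call takes as long as a camera call. They do not tell look-alikes from the thing itself.
- cams.boxes_of(label, picture): "pixel" ([column, row] in pixels, amid what is visible of it).
- cams.masks_of(label, picture): "mask" (420x560 bool, what is visible of it) and "pixel" ([column, row] in pixels, amid what is visible of it).
The state is a dict: "clock": time; "joint_positions": joint angles; "qd": joint speeds; "joint_torque": joint torques, N m; "eef_pos": TCP position; "tcp_rot": TCP orientation; "contact_force": force on the tool from outside, world axes, zero at the start; "wrist_torque": the same for the moment, N m; "gripper_width": finger opening in m.
Only numpy, scipy, OpenCV 4.12 (cv2) and the standard library are available. Lean on these libraries where they do the work, as an engineer would, in place of code of your own. Each camera call takes 0.05 s, during which the arm holds its last target.

### The job

The little pot-bellied balm pot has been left near the edge of its small round stone stand: nudge it from the side with light, slow fingertip taps until it stands upright in the middle of the stand, then take the hand clear of it. Only push it: do not pinch it, pick it up or tip it over. Keep the stand where it is, and leave the other things on the ledge alone.

Things in the scene. Friction and masses are not known exactly. Their poses are not given: they have to be found in the camera images.
- pot: White pot with a bulging belly and a wooden lid with ball knob, round about its z axis. Origin: centre of its underside, z up. Foot 28 mm across; belly 54 mm, widest 19 to 23 mm up; lid 41 mm, 37 mm up; 56 mm high in all. About 140 g. Starts 25 to 33 mm off the stand's centre, any direction. Slides under about 1 N pushed low at the belly; rocks or topples if struck fast or pushed at the lid.
- stand: Plain round dark grey stone stand, a solid flat-topped disc 100 mm across and 40 mm high, about 0.8 kg, standing loose on the ledge. Origin at the centre of its underside, z up. Its top is flat with no rim.
- saucer: Bystander: blue and white ceramic saucer, 96 mm across, 13 mm high. Origin under its centre.
- soap: Bystander: cream bar of soap, 75 x 50 x 24 mm, long side along its x. Origin under its centre.
- jar: Bystander: small glass jar with a metal lid, 52 mm across, 62 mm high. Origin under its centre.
- mirror: Bystander: round mirror in a white plastic frame lying flat, 130 mm across, 15 mm thick, with a small tab at its -x edge. Origin under the disc's centre.
- tumbler: Bystander: clear plastic tumbler, 70 mm across at the rim, 90 mm high. Origin under its centre.
- brush: Bystander: wooden hairbrush lying bristles down, 218 mm long along its x (head from 0 to +100 mm, 62 mm wide; handle to -118 mm), 32 mm high. Origin at the bristles' level, where the head meets the handle.
There are look-alikes about, which are no part of the job. Leave any red look-alike of the pot alone. Several things look just like the stand: the one meant starts farthest to the robot's right.

How it is judged:
At the end, for the whole second after the job is handed in: The pot stands upright (within 0.06 rad) and at rest on top of the stand, its axis within 8 mm of the stand's centre; the stand is within 15 mm of where it began (horizontal distance between pot and stand below 0.008 m and angle between pot's own z axis and vertical below 0.06 rad and z of pot in the frame of stand between 0.036 and 0.044 m and linear speed of pot below 0.01 m/s and distance of stand from where it was at the start of the episode below 0.015 m and angle between stand's own z axis and vertical below 0.05 rad); the robot touches nothing.
It fails at once if the pot is lifted more than 8 mm off the stand, or falls off it (z of pot in the frame of stand above 0.048 m or z of pot in the frame of stand below 0.03 m).
It fails at once if the pot is tipped by more than 0.4 rad (23 degrees) (angle between pot's own z axis and vertical above 0.4 rad).
It fails at once if the pot is struck, pressed or gripped hard (more than 6 N from the fingers) (contact force between the fingers and pot above 6 N).
It fails at once if the stand is shifted by more than 15 mm (distance of stand from where it was at the start of the episode above 0.015 m).
It fails at once if a bystander is moved by more than 15 mm (distance of any of saucer, soap, jar, mirror, tumbler, brush from where it was at the start of the episode above 0.015 m).
It also fails if it takes over 72 s, if anything falls off the work surface, if the arm or the gripper's body presses on something with over 40 N, if the wrist force passes 120 N, or if a joint passes its speed limit or range.

## Working session

There is one attempt and no reset: what is moved stays moved. The work goes in short steps, Python scripts to look and compute and a tool call to move; the robot and the scene stay as the last step left them, time stands still between calls to the robot, and variables do not carry over. Pictures are saved under pics/ and viewed, and the job is handed in when it is done.

Besides the shell and the picture viewer there is one more tool, called after "Request:" as a command line: name --argument value ..., lists and objects as JSON in quotes. jog_arm: Moves the arm, as the interface text tells. Its arguments: {"type":"object","properties":{"increments":{"type":"array","items":{"type":"array","items":{"type":"array","items":{"type":"number"}}}}},"required":["increments"]}

```bash
ls; mkdir -p pics; python3 - <<'E'
from bench import status, cams, ctrl
import cv2
s=status.get_state(); print(s, ctrl.grasp_offset)
for n in ("top","side"):
    p=cams.get_image(n); cv2.imwrite(f"pics/{n}0.png",p["color"][:,:,::-1]); print(n,p["position"],p["orientation"],p["mtx"].tolist(),p["dist_coeffs"])
E
```

```text
pics
{'clock': 0.0, 'joint_positions': array([ 1.12167105e+00,  3.81219853e-01,  1.29825832e+00,  6.08654085e-07,
        1.46361086e+00, -2.15320052e-01]), 'qd': array([-1.12389083e-04,  1.14420499e-03, -2.22813928e-04,  9.30883857e-05,
       -1.86963408e-03,  7.61557700e-04]), 'joint_torque': array([-3.26163263e-04, -4.48464060e+01, -2.31276226e+01, -2.84035632e-04,
        4.84756412e-03,  2.35833147e-05]), 'eef_pos': array([0.12730715, 0.53476235, 0.2306998 ]), 'tcp_rot': array([ 2.46486641e+00,  1.94677193e+00, -2.11322931e-03]), 'contact_force': array([-0.25390516, -0.14232499, -0.13993628]), 'wrist_torque': array([-0.02663515,  0.0041349 , -0.05582296]), 'gripper_width': 0.08538142995763158} -0.0187
top [0.39906055 0.013397   1.043419  ] [-2.16336142  2.1026501  -0.21810796] [[393.41149511420866, 0.0, 279.9714410183971], [0.0, 393.41149511420866, 208.28803853784808], [0.0, 0.0, 1.0]] [-0.04188679  0.          0.          0.          0.        ]
side [ 0.45030498 -0.99722099  0.99739481] [-2.30529223  0.1768341  -0.06237841] [[495.04600402753726, 0.0, 278.8463888887341], [0.0, 495.04600402753726, 207.74530066929643], [0.0, 0.0, 1.0]] [-0.01881764  0.          0.          0.          0.        ]
```

View pics/top0.png

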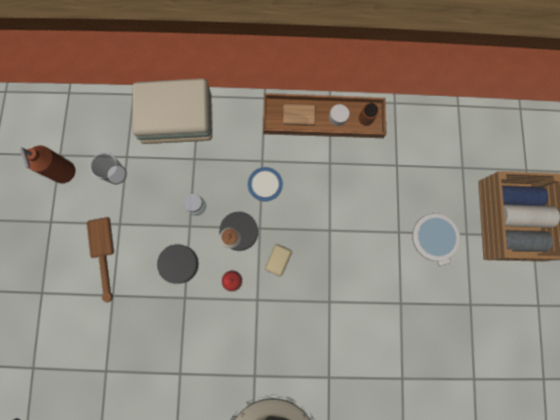

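View pics/side0.png

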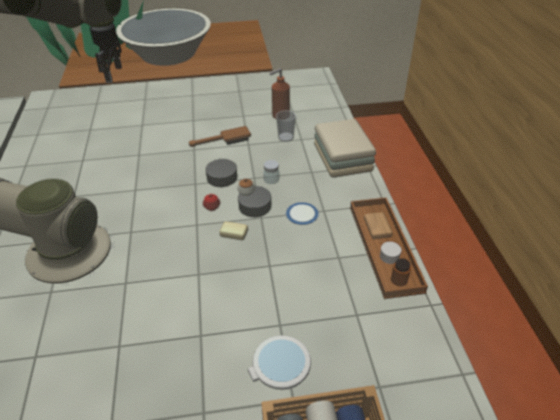

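The two stand-like discs in the top view are at (238,231), which carries the white pot with the wooden lid at (230,237), and (177,264), which is empty. Image right is the robot's right (-y), so the disc at (238,231) is the stand meant. The red look-alike pot is at (231,281). Next I'll confirm this in a crop and measure.

```bash
cat > h.py <<'E'
from bench import status, cams, ctrl
import cv2, numpy as np
from scipy.spatial.transform import Rotation as R
def pose(p):
    if "tool_from_camera" in p:
        s=status.get_state(); T=np.eye(4); T[:3,:3]=R.from_rotvec(s["tcp_rot"]).as_matrix(); T[:3,3]=s["eef_pos"]
        T=T@np.array(p["tool_from_camera"]); return T[:3,:3],T[:3,3]
    return R.from_rotvec(p["orientation"]).as_matrix(), np.array(p["position"])
def cloud(p):
    h,w=p["depth"].shape
    g=np.stack(np.meshgrid(np.arange(w),np.arange(h)),-1).reshape(-1,1,2).astype(np.float64)
    n=cv2.undistortPoints(g,p["mtx"],np.array(p["dist_coeffs"],float)).reshape(h,w,2)
    d=p["depth"]; c=np.concatenate([n*d[...,None],d[...,None]],-1)
    Rm,t=pose(p); return c@Rm.T+t
def fitc(xy):
    from scipy.optimize import least_squares
    f=least_squares(lambda q:np.hypot(xy[:,0]-q[0],xy[:,1]-q[1])-q[2],[*xy.mean(0),.03],loss='soft_l1',f_scale=.001)
    return f.x
def onplane(p,px,z):
    n=cv2.undistortPoints(np.array(px,float).reshape(-1,1,2),p["mtx"],np.array(p["dist_coeffs"],float)).reshape(-1,2)
    Rm,t=pose(p); d=np.c_[n,np.ones(len(n))]@Rm.T
    return t+d*((z-t[2])/d[:,2])[:,None]
E
python3 - <<'E'
from h import *
for n in ("top","side"):
    p=cams.get_image(n); c=cloud(p)
    for l in ("stand","pot","saucer","soap","jar"):
        for m in cams.masks_of(l,p):
            if m["score"]<.3: continue
            q=c[m["mask"]&(p["depth"]>0)]
            ex=""
            cn,_=cv2.findContours(m["mask"].astype(np.uint8),cv2.RETR_EXTERNAL,cv2.CHAIN_APPROX_NONE)
            print(n,l,round(m["score"],2),np.round(m["pixel"]),"med",np.median(q,0).round(4),"zmax",q[:,2].max().round(4),"min",q.min(0).round(3),"max",q.max(0).round(3))
    u,v=(235,240) if n=="top" else (240,200)
    cr=p["color"][v-60:v+60,u-75:u+75]
    cv2.imwrite(f"pics/{n}c.png",cv2.resize(cr,None,fx=5,fy=5,interpolation=cv2.INTER_CUBIC)[:,:,::-1])
E
```

```text
top stand 0.97 [244. 226.] med [0.5367 0.091  0.0398] zmax 0.0454 min [ 0.478  0.056 -0.001] max [0.571 0.155 0.045]
top stand 0.79 [175. 263.] med [0.4368 0.2512 0.0398] zmax 0.0463 min [ 0.393  0.204 -0.004] max [0.49  0.307 0.046]
top pot 0.86 [235. 279.] med [0.3977 0.1113 0.0408] zmax 0.0593 min [0.372 0.088 0.022] max [0.423 0.139 0.059]
top pot 0.8 [229. 237.] med [0.5018 0.1178 0.0812] zmax 0.0979 min [0.48  0.096 0.062] max [0.528 0.145 0.098]
top saucer 0.59 [265. 185.] med [0.6587 0.0403 0.0119] zmax 0.0177 min [ 0.613 -0.005  0.001] max [0.705 0.087 0.018]
top soap 0.92 [277. 258.] med [ 0.4544 -0.0016  0.0234] zmax 0.0293 min [ 0.418 -0.033  0.   ] max [0.493 0.028 0.029]
top jar 0.68 [194. 203.] med [0.5876 0.2129 0.0604] zmax 0.0673 min [ 0.566  0.192 -0.003] max [0.614 0.242 0.067]
side stand 0.96 [221. 173.] med [0.4388 0.235  0.0386] zmax 0.0468 min [ 0.388  0.203 -0.004] max [0.489 0.362 0.047]
side stand 0.63 [255. 202.] med [0.5323 0.0783 0.0385] zmax 0.0536 min [ 0.479  0.049 -0.003] max [0.577 0.204 0.054]
side pot 0.68 [245. 187.] med [0.5061 0.1071 0.0737] zmax 0.0954 min [0.482 0.092 0.036] max [0.532 0.132 0.095]
side pot 0.47 [210. 203.] med [0.4015 0.1021 0.0352] zmax 0.0576 min [0.376 0.087 0.   ] max [0.426 0.135 0.058]
side saucer 0.74 [304. 214.] med [0.6608 0.0369 0.0127] zmax 0.02 min [ 0.615 -0.008 -0.001] max [0.706 0.102 0.02 ]
side soap 0.84 [232. 229.] med [ 0.4569 -0.0112  0.0225] zmax 0.0286 min [ 0.414 -0.039 -0.004] max [0.498 0.037 0.029]
side jar 0.9 [273. 174.] med [0.593  0.2048 0.0413] zmax 0.0685 min [ 0.569  0.191 -0.001] max [0.617 0.244 0.069]
```

View pics/topc.png

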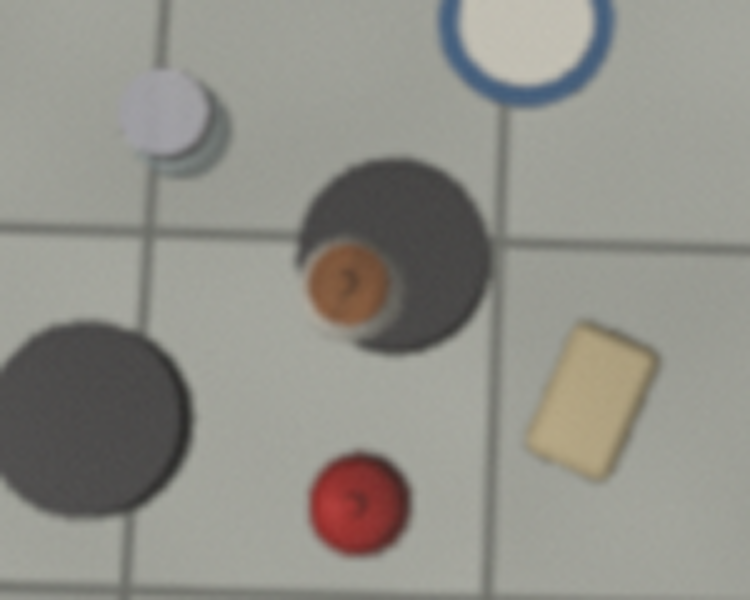

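View pics/sidec.png

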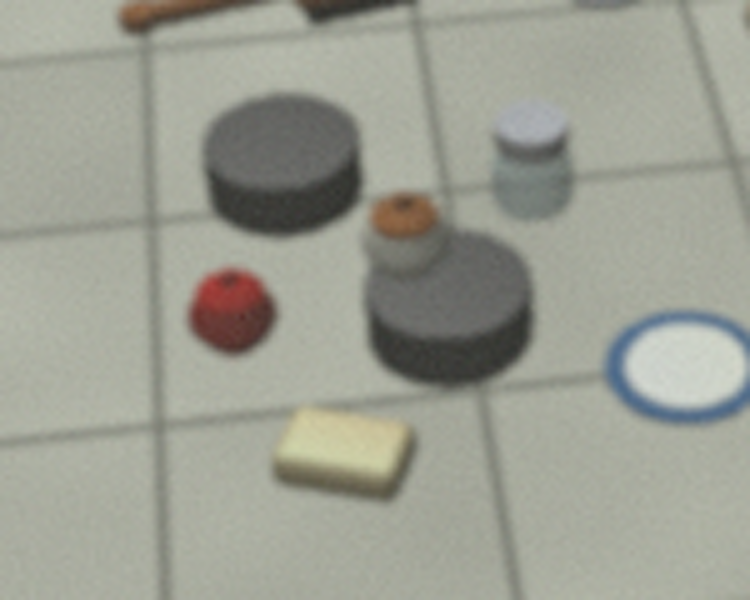

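Both crops agree: the disc with the white pot is the right-hand one, and the red pot stands on its own. Now precise centres.

```bash
cat >> h.py <<'E'
from scipy.optimize import least_squares
def circ(xy,r):
    f=least_squares(lambda q:np.hypot(xy[:,0]-q[0],xy[:,1]-q[1])-r,xy.mean(0),loss='soft_l1',f_scale=.001)
    return f.x,np.sqrt(np.mean(f.fun**2))
def seg(p,near,stand=None):
    c=cloud(p); hsv=cv2.cvtColor(p["color"],cv2.COLOR_RGB2HSV); ok=p["depth"]>0
    reg=np.hypot(c[...,0]-near[0],c[...,1]-near[1])<.085
    # lid by colour+height
    lid=reg&ok&(c[...,2]>.066)&(hsv[...,1]>95)
    lid=cv2.morphologyEx(lid.astype(np.uint8),cv2.MORPH_OPEN,np.ones((2,2)))
    return c,reg,hsv,lid>0
def edgefit(p,z,c0,r,img,lo=.6,hi=1.4,n=180,excl=None):
    # radial-gradient subpixel edge of circle radius r at height z about c0; returns centre
    Rm,t=pose(p); rv=cv2.Rodrigues(Rm.T)[0]; tv=-Rm.T@t
    c=np.array(c0,float)
    for it in range(6):
        pts=[];A=np.linspace(0,2*np.pi,n,endpoint=False); rr=np.linspace(r-.008,r+.008,33)
        for a in A:
            P=np.c_[c[0]+rr*np.cos(a),c[1]+rr*np.sin(a),np.full(33,z)]
            q=cv2.projectPoints(P,rv,tv,p["mtx"],np.array(p["dist_coeffs"],float))[0].reshape(1,-1,2).astype(np.float32)
            if excl is not None and excl[int(q[0,16,1]),int(q[0,16,0])]: continue
            v=cv2.remap(img,q[...,0].copy(),q[...,1].copy(),cv2.INTER_LINEAR)[0]
            g=np.abs(np.gradient(cv2.GaussianBlur(v.reshape(1,-1),(9,1),2)[0])); k=g.argmax()
            if g[k]>1.0 and 2<k<30: pts.append([c[0]+rr[k]*np.cos(a),c[1]+rr[k]*np.sin(a)])
        pts=np.array(pts); c,e=circ(pts,r)
    return c,e,len(pts)
def measure(names=("top","side"),c_s=(.53,.098),c_p=(.504,.116),verbose=True):
    out={}
    for nm in names:
        p=cams.get_image(nm); c=cloud(p); ok=p["depth"]>0
        col=p["color"].astype(np.float32); gray=col.mean(2); rg=col[...,0]-col[...,2]
        ms=cams.masks_of("pot",p); ex=np.zeros(gray.shape,bool); best=None
        for m in ms:
            q=np.median(c[m["mask"]&ok],0)
            if m["score"]>.3 and np.hypot(q[0]-c_s[0],q[1]-c_s[1])<.06 and q[2]>.06: best=m; break
        if best is not None: ex=cv2.dilate(best["mask"].astype(np.uint8),np.ones((9,9)))>0
        st,es,ns=edgefit(p,.040,c_s,.050,gray,excl=ex)
        hsv=cv2.cvtColor(p["color"],cv2.COLOR_RGB2HSV)
        lid=ex&(rg>40)
        pc=None
        if lid.sum()>10:
            v,u=np.nonzero(lid); w=onplane(p,[[u.mean(),v.mean()]],.082)[0][:2]
            # two estimates: lid colour centroid, lid edge fit at z=.077
            le=edgefit(p,.040+.039,w,.0205,rg)
            pc=(w,le[0],le[1],le[2])
        print(nm,"stand",st.round(4),"rms",es.round(4),ns,"pot centroid",None if pc is None else pc[0].round(4),"edge",None if pc is None else (pc[1].round(4),pc[2].round(4),pc[3]))
        out[nm]=(st,pc,p)
    return out
E
python3 -c "
from h import *
measure()"
```

```text
top stand [0.5252 0.102 ] rms 0.0008 119 pot centroid [0.5049 0.1202] edge (array([0.5055, 0.1203]), np.float64(0.001), 180)
side stand [0.529  0.1024] rms 0.0023 121 pot centroid [0.5074 0.1166] edge (array([0.5084, 0.1219]), np.float64(0.0017), 180)
```

```bash
cat >> h.py <<'E'
def togo(pos,ang):
    """shift(mm, tool axes) and turn (deg) to world pos with tool z down, tool x at yaw ang deg"""
    s=status.get_state(); M=R.from_rotvec(s["tcp_rot"]).as_matrix()
    a=np.radians(ang); x=np.array([np.cos(a),np.sin(a),0]); z=np.array([0,0,-1.]); T=np.c_[x,np.cross(z,x),z]
    print("t",round(s["clock"],2),"tcp",s["eef_pos"].round(4),"yaw",np.degrees(np.arctan2(M[1,0],M[0,0])).round(2),"tilt",M[:,2].round(4),"F",s["contact_force"].round(2),"w",round(s["gripper_width"]*1e3,1))
    print("shift",(M.T@(np.array(pos)-s["eef_pos"])*1e3).round(1),"turn",np.degrees(R.from_matrix(M.T@T).as_rotvec()).round(2))
E
python3 -c "
from h import *
d=np.array([.526-.505,.102-.1205]);d/=np.hypot(*d);print(d,'yaw',np.degrees(np.arctan2(d[0],-d[1])))
h=np.array([.506,.1205])-.058*d;print(h)
togo([*h,.2],np.degrees(np.arctan2(d[0],-d[1])))"
```

```text
[ 0.75035899 -0.66103054] yaw 48.62148470411736
[0.46247918 0.15883977]
t 0.9 tcp [0.1274 0.535  0.2313] yaw 76.61 tilt [-0.  0. -1.] F [ 0.12 -0.25  0.4 ] w 85.6
shift [-288.3  413.1   31.3] turn [-0.   -0.   27.99]
```

Request:
jog_arm --increments '[[[0,0,4,-28,41,0,25],[0,0,8,-57,82,0,25],[0,0,12,-86,124,5,25],[0,0,16,-115,165,10,25],[0,0,20,-144,206,15,25]]]'

```text
clock: 1.4
eef_pos: [0.2938, 0.3475, 0.2166]
tcp_rot: [-2.768, -1.486, -0.001]
contact_force: [0.6, 0.1, -0.3]
gripper_width: 0.0253
```

```bash
python3 -c "
from h import *
togo([.4625,.1588,.2],48.6)"
```

```text
t 1.4 tcp [0.2938 0.3475 0.2166] yaw 56.46 tilt [ 6.e-04  4.e-04 -1.e+00] F [ 0.64  0.11 -0.26] w 25.3
shift [-64.  244.9  16.7] turn [ 0.01 -0.04  7.86]
```

Request:
jog_arm --increments '[[[0,0,2,-12,45,2,25],[0,0,4,-24,90,5,25],[0,0,6,-36,135,8,25],[0,0,8,-46,170,10,25],[0,0,8,-55,205,12,25]]]'

```text
clock: 1.9
eef_pos: [0.4352, 0.1867, 0.2047]
tcp_rot: [-2.866, -1.287, -0.002]
contact_force: [0.4, 0.5, 0.0]
gripper_width: 0.0247
```

```bash
python3 -c "
from h import *
togo([.4625,.1588,.1],48.6)"
```

```text
t 1.9 tcp [0.4352 0.1867 0.2047] yaw 48.36 tilt [ 9.e-04  5.e-04 -1.e+00] F [0.37 0.51 0.02] w 24.7
shift [ -2.9  38.9 104.7] turn [ 0.02 -0.05 -0.24]
```

Request:
jog_arm --increments '[[[0,0,0,-2,15,25,25],[0,0,-0.2,-3,30,55,25],[0,0,-0.2,-3,38,85,25],[0,0,-0.2,-3,39,105,25],[0,0,-0.2,-3,39,105,25]]]'

```text
clock: 2.4
eef_pos: [0.4614, 0.1582, 0.0976]
tcp_rot: [-2.863, -1.29, 0.006]
contact_force: [-0.8, 0.1, -0.1]
gripper_width: 0.0252
```

```bash
python3 - <<'E'
from h import *
togo([.4625,.1588,.05],48.6)
for n in ("wrist","side","top"):
    p=cams.get_image(n); im=p["color"][:,:,::-1]
    if n!="wrist": 
        u,v=(235,240) if n=="top" else (240,190); im=cv2.resize(im[v-60:v+60,u-75:u+75],None,fx=5,fy=5,interpolation=cv2.INTER_CUBIC)
    cv2.imwrite(f"pics/{n}1.png",im)
E
```

```text
t 2.4 tcp [0.4614 0.1582 0.0976] yaw 48.52 tilt [-4.1e-03  1.0e-04 -1.0e+00] F [-0.78  0.15 -0.08] w 25.2
shift [ 1.2  0.6 47.6] turn [-0.18  0.15 -0.08]
```

View pics/wrist1.png

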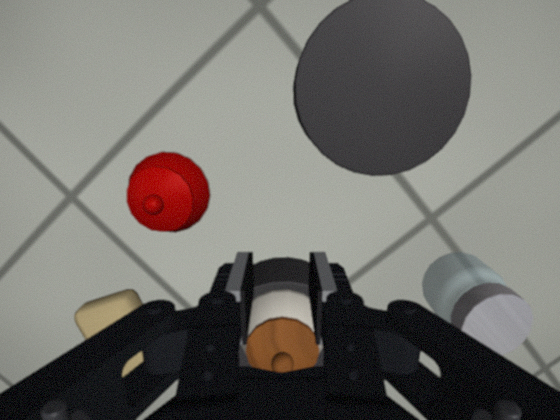

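View pics/side1.png

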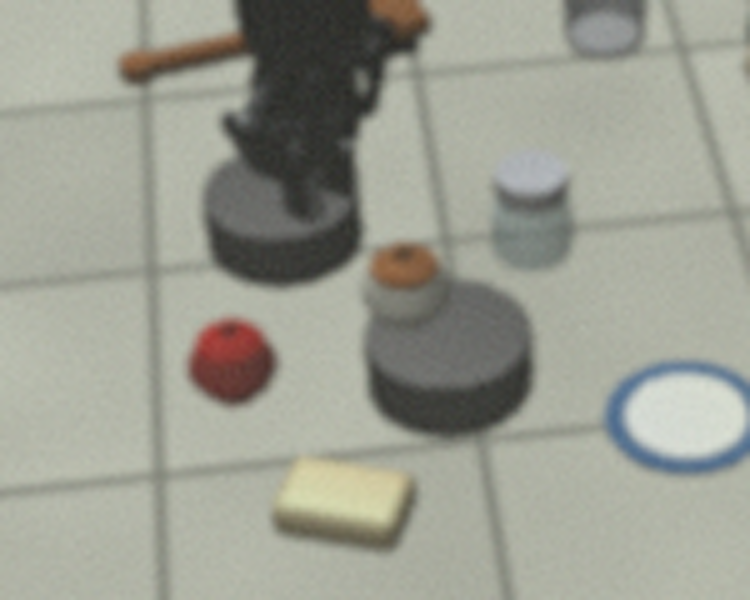

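View pics/top1.png

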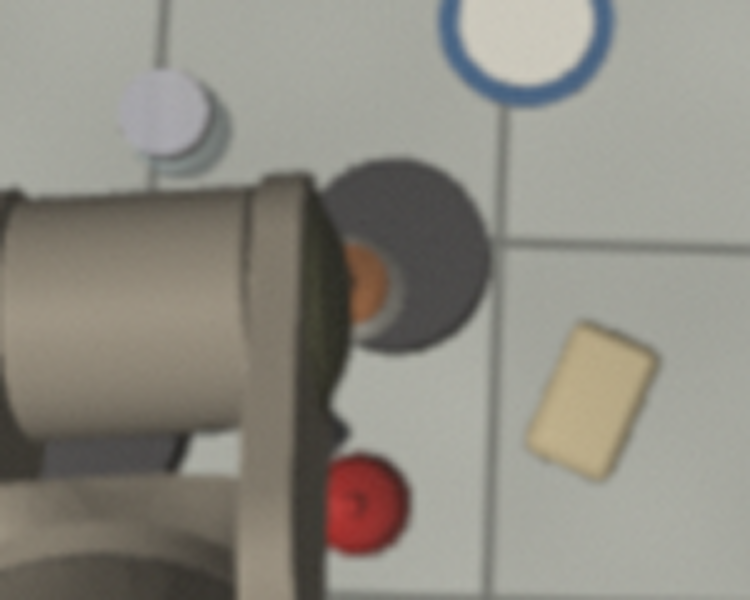

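The wrist picture shows the fingers straddling column 280, with the lid knob at (283,362) and the stand's rear edge at (285,258). The hand is lined up behind the pot on the push line. Descending to belly level, behind the pot.

Request:
jog_arm --increments '[[[-0.2,0.1,0,1,0,15,25],[-0.2,0.1,0,1,0,32,25],[-0.2,0.1,0,1,0,44,25],[-0.2,0.1,0,1,0,49,25],[-0.2,0.1,0,1,0,49,25]]]'

```text
clock: 3.05
eef_pos: [0.464, 0.1598, 0.0523]
tcp_rot: [2.861, 1.291, 0.01]
contact_force: [-0.1, 0.3, 0.1]
gripper_width: 0.0252
```

```bash
python3 - <<'E'
from h import *
togo([.4625,.1588,.048],48.6)
# lateral pot offset in tool frame from wrist
p=cams.get_image("wrist"); cv2.imwrite("pics/wrist2.png",p["color"][:,:,::-1])
col=p["color"].astype(float); m=(col[...,0]-col[...,2]>40)&(col[...,1]>60); 
v,u=np.nonzero(m); print(m.sum(),u.min(),u.max(),v.min(),v.max())
T=np.array(p["tool_from_camera"]); print(T.round(3))
E
```

```text
t 3.05 tcp [0.464  0.1598 0.0523] yaw 48.59 tilt [ 7.1e-03 -2.0e-04 -1.0e+00] F [-0.07  0.27  0.12] w 25.2
shift [-1.8 -0.5  4.3] turn [ 0.32 -0.26 -0.01]
1115 31 186 161 368
[[ 1.    -0.    -0.    -0.   ]
 [ 0.     0.96   0.28  -0.071]
 [-0.    -0.28   0.96  -0.144]
 [ 0.     0.     0.     1.   ]]
```

View pics/wrist2.png

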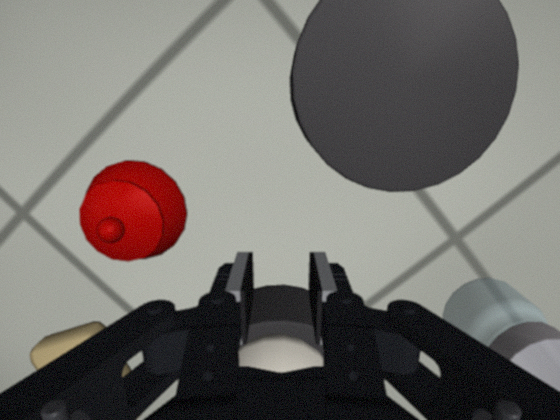

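Request:
jog_arm --increments '[[[0.2,-0.2,0,-1,3,4,25],[0.2,-0.2,0,-1,6,4,25],[0.2,-0.2,0,-1,9,4,25],[0.2,-0.2,0,-1,12,4,25],[0.2,-0.2,0,-1,14,4,25]]]'

```text
clock: 3.6
eef_pos: [0.4744, 0.1495, 0.0488]
tcp_rot: [2.862, 1.291, 0.004]
contact_force: [-0.1, -0.1, 0.7]
gripper_width: 0.0249
```

```bash
cat >> h.py <<'E'
def look(tag,c_s=(.5252,.102)):
    togo([.5252,.102,.048],48.6)
    s=status.get_state()
    d=np.array([.7503,-.661]); rel=s["eef_pos"][:2]-np.array([.526,.102]); print("tcp rel stand: along",(rel@d*1e3).round(1),"lat",(rel@np.array([.661,.7503])*1e3).round(1))
    p=cams.get_image("side"); im=p["color"][:,:,::-1]; im=im[160:225,205:295]
    cv2.imwrite(f"pics/s{tag}.png",cv2.resize(im,None,fx=7,fy=7,interpolation=cv2.INTER_CUBIC))
E
python3 -c "
from h import *
look('3')"
```

```text
t 3.6 tcp [0.4744 0.1495 0.0488] yaw 48.57 tilt [ 3.1e-03 -5.0e-04 -1.0e+00] F [-0.09 -0.14  0.69] w 24.9
shift [-2.  69.5  1. ] turn [ 0.15 -0.09 -0.03]
tcp rel stand: along -70.1 lat 1.6
```

View pics/s3.png

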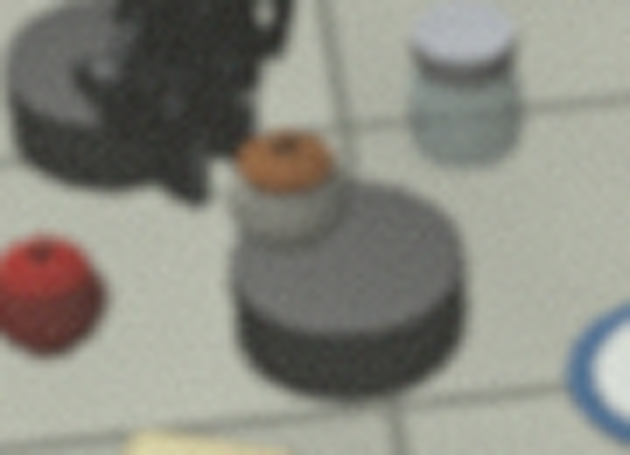

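The fingertip at (190,190) in the crop is just short of the belly, whose near edge is at about (235,200). I'll close in at 1 mm per row.

Request:
jog_arm --increments '[[[0,0,0,-0.5,1,0.5,25],[0,0,0,-0.5,2,0.5,25],[0,0,0,-1,3,0.5,25],[0,0,0,-1,4,0.5,25],[0,0,0,-1,5,0.5,25]]]'

```text
clock: 4.15
eef_pos: [0.4777, 0.1454, 0.0483]
tcp_rot: [2.862, 1.291, 0.004]
contact_force: [0.8, 0.2, -0.4]
gripper_width: 0.025
```

Request:
jog_arm --increments '[[[0,0,0,0,1,0,25],[0,0,0,0,2,0,25],[0,0,0,0,3,0,25],[0,0,0,0,4,0,25],[0,0,0,0,5,0,25]]]'

```text
clock: 4.65
eef_pos: [0.4813, 0.1421, 0.0483]
tcp_rot: [2.862, 1.291, 0.004]
contact_force: [-1.5, 0.2, -0.2]
gripper_width: 0.0251
```

```bash
python3 -c "
from h import *
look('4'); measure(('side',))"
```

```text
t 4.65 tcp [0.4813 0.1421 0.0483] yaw 48.57 tilt [ 2.7e-03 -5.0e-04 -1.0e+00] F [-1.52  0.23 -0.15] w 25.1
shift [-1.  59.5  0.4] turn [ 0.14 -0.08 -0.03]
tcp rel stand: along -60.0 lat 0.5
side stand [0.5291 0.1021] rms 0.0022 123 pot centroid [0.509  0.1172] edge (array([0.5091, 0.1217]), np.float64(0.0013), 180)
```

View pics/s4.png

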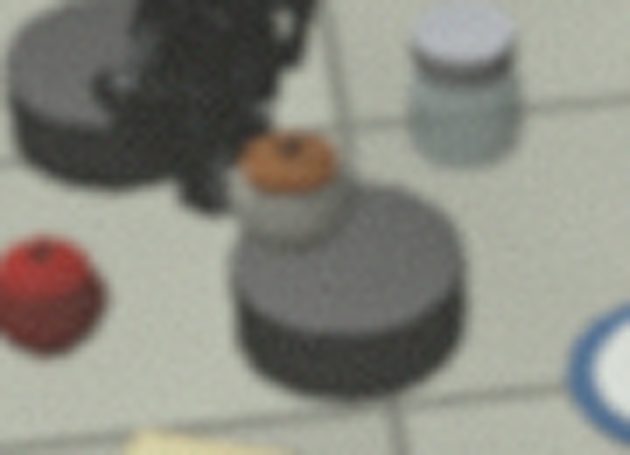

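Contact has just begun: about 1.5 N back along x, and the lid has moved about 1 mm. Keep pushing slowly.

Request:
jog_arm --increments '[[[0,0,0,0,1,0,25],[0,0,0,0,2,0,25],[0,0,0,0,3,0,25],[0,0,0,0,4,0,25],[0,0,0,0,5,0,25]]]'

```text
clock: 5.3
eef_pos: [0.4852, 0.1386, 0.0483]
tcp_rot: [2.862, 1.291, 0.004]
contact_force: [-1.6, 0.9, 0.2]
gripper_width: 0.0249
```

```bash
python3 -c "
from h import *
look('5'); measure(('side',))"
```

```text
t 5.3 tcp [0.4852 0.1386 0.0483] yaw 48.56 tilt [ 3.1e-03 -5.0e-04 -1.0e+00] F [-1.58  0.87  0.15] w 24.9
shift [-1.  54.2  0.5] turn [ 0.15 -0.1  -0.04]
tcp rel stand: along -54.8 lat 0.5
side stand [0.5286 0.1029] rms 0.0024 121 pot centroid [0.5125 0.1131] edge (array([0.5131, 0.1186]), np.float64(0.0012), 180)
```

View pics/s5.png

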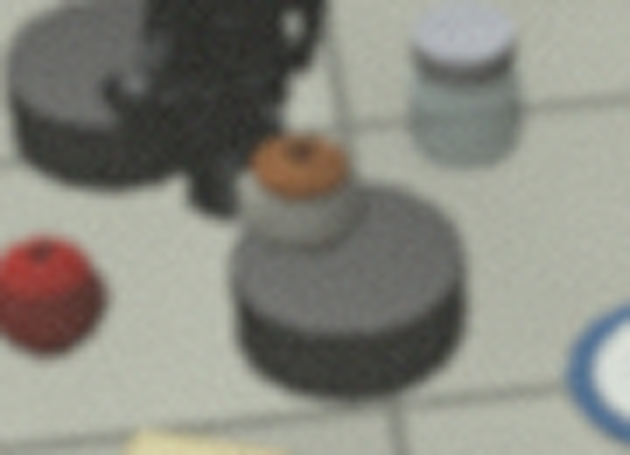

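The pot slid about 5 mm and stayed upright. The stand has not moved. Continue.

Request:
jog_arm --increments '[[[0,0,0,0,1,0,25],[0,0,0,0,2,0,25],[0,0,0,0,3,0,25],[0,0,0,0,4,0,25],[0,0,0,0,5,0,25]]]'

```text
clock: 5.95
eef_pos: [0.4891, 0.1353, 0.0483]
tcp_rot: [2.862, 1.291, 0.004]
contact_force: [-0.9, 0.7, 0.2]
gripper_width: 0.025
```

Request:
jog_arm --increments '[[[0,0,0,0,1,0,25],[0,0,0,0,2,0,25],[0,0,0,0,3,0,25],[0,0,0,0,4,0,25],[0,0,0,0,5,0,25]]]'

```text
clock: 6.45
eef_pos: [0.4929, 0.1319, 0.0483]
tcp_rot: [2.862, 1.291, 0.004]
contact_force: [-0.9, 1.5, -0.5]
gripper_width: 0.0254
```

```bash
python3 -c "
from h import *
look('6'); measure(('side',))"
```

```text
t 6.45 tcp [0.4929 0.1319 0.0483] yaw 48.56 tilt [ 3.3e-03 -6.0e-04 -1.0e+00] F [-0.88  1.55 -0.54] w 25.4
shift [-1.  44.   0.5] turn [ 0.16 -0.1  -0.04]
tcp rel stand: along -44.6 lat 0.5
side stand [0.5292 0.1025] rms 0.0024 126 pot centroid [0.5202 0.1069] edge (array([0.5209, 0.1119]), np.float64(0.0014), 180)
```

View pics/s6.png

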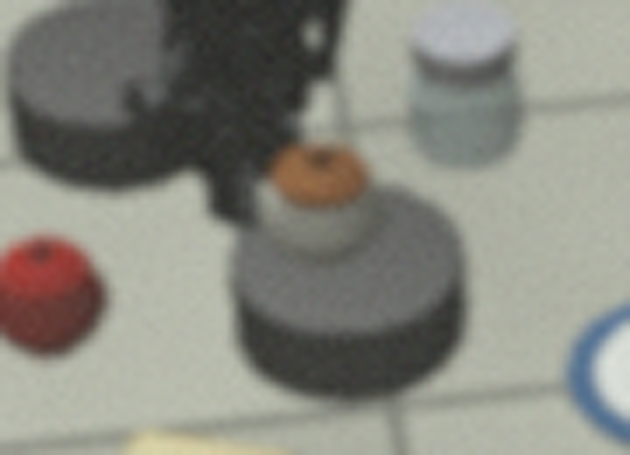

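About 11 mm remain by the cameras. I'll push 9 mm, then back off and measure from the top.

Request:
jog_arm --increments '[[[0,0,0,0,1,0,25],[0,0,0,0,2,0,25],[0,0,0,0,3,0,25],[0,0,0,0,4,0,25],[0,0,0,0,5,0,25]]]'

```text
clock: 7.1
eef_pos: [0.4967, 0.1285, 0.0483]
tcp_rot: [2.862, 1.291, 0.004]
contact_force: [-1.3, 0.4, 0.7]
gripper_width: 0.0249
```

Request:
jog_arm --increments '[[[0,0,0,0,1,0,25],[0,0,0,0,2,0,25],[0,0,0,0,3,0,25],[0,0,0,0,4,0,25],[0,0,0,0,4.5,0,25]]]'

```text
clock: 7.6
eef_pos: [0.5002, 0.1255, 0.0483]
tcp_rot: [2.862, 1.291, 0.005]
contact_force: [-1.1, 1.0, 0.2]
gripper_width: 0.0248
```

Request:
jog_arm --increments '[[[0,0,0,0,-2,0,25],[0,0,0,0,-10,0,25],[0,0,0,0,-25,0,25],[0,0,0,0,-45,0,25],[0,0,0,0,-60,0,25]]]'

```text
clock: 8.1
eef_pos: [0.4532, 0.1665, 0.0482]
tcp_rot: [2.862, 1.292, 0.003]
contact_force: [-0.4, -0.3, 0.2]
gripper_width: 0.0253
```

```bash
python3 -c "
from h import *
look('7'); o=measure()
cv2.imwrite('pics/t7.png',cv2.resize(o['top'][2]['color'][180:300,160:310,::-1],None,fx=5,fy=5,interpolation=cv2.INTER_CUBIC))"
```

```text
t 8.1 tcp [0.4532 0.1665 0.0482] yaw 48.6 tilt [ 2.6e-03 -6.0e-04 -1.0e+00] F [-0.35 -0.27  0.15] w 25.3
shift [-0.8 96.7  0.4] turn [ 0.13 -0.07  0.  ]
tcp rel stand: along -97.3 lat 0.3
top stand [0.5249 0.1027] rms 0.0021 178 pot centroid [0.5257 0.103 ] edge (array([0.5262, 0.1029]), np.float64(0.0009), 180)
side stand [0.5297 0.102 ] rms 0.0023 128 pot centroid [0.5281 0.1006] edge (array([0.529 , 0.1054]), np.float64(0.0015), 180)
```

View pics/s7.png

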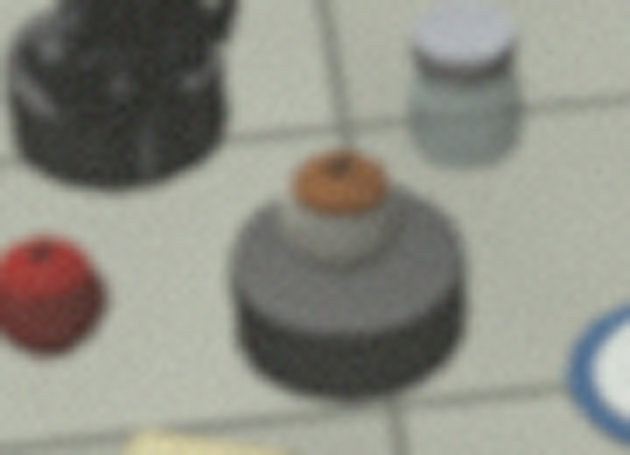

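View pics/t7.png

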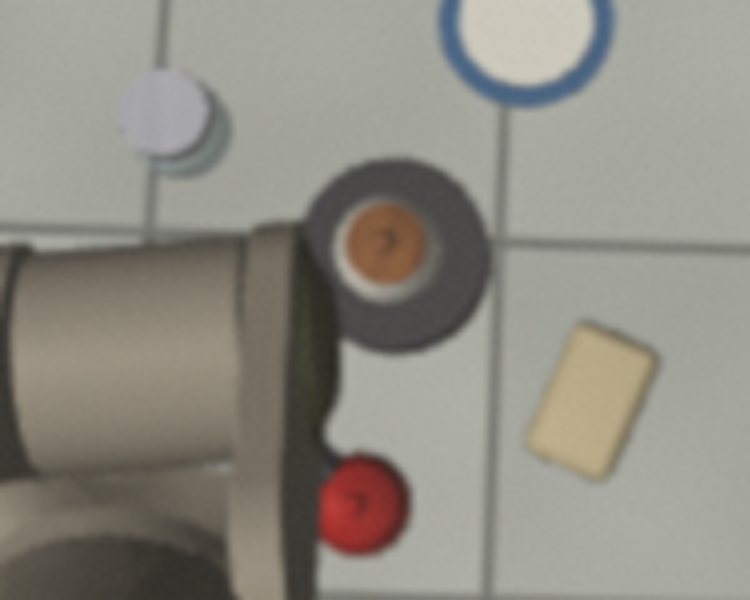

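From the top, the pot is within about 1 mm of the stand's centre. The crop agrees, with the lid at (387,243) against the stand's middle at (395,255), the gap being the expected parallax. The side fit says about 3 mm, well within 8 mm. I'll raise the hand clear and check again without the arm in the way.

Request:
jog_arm --increments '[[[0,0,0,0,0,-30,25],[0,0,0,0,0,-70,25],[0,0,0,0,-30,-110,25],[0,0,0,0,-65,-140,25],[0,0,0,0,-100,-150,25]]]'

```text
clock: 8.85
eef_pos: [0.3807, 0.2321, 0.201]
tcp_rot: [2.862, 1.289, 0.015]
contact_force: [0.3, 0.4, -1.2]
gripper_width: 0.0249
```

Request:
jog_arm --increments '[[[0,0,0,0,-30,0,25],[0,0,0,0,-50,0,25],[0,0,0,0,-50,0,25],[0,0,0,0,-50,0,25]]]'

```text
clock: 9.25
eef_pos: [0.3438, 0.265, 0.2007]
tcp_rot: [2.861, 1.289, 0.015]
contact_force: [0.6, -1.1, -1.0]
gripper_width: 0.0247
```

```bash
python3 - <<'E'
from h import *
togo([.5,.1,.2],48.6)
o=measure(); o=measure()
p=o['top'][2]; c=cloud(p)
reg=(np.hypot(c[...,0]-.526,c[...,1]-.102)<.07)&(p["depth"]>0)
k=c[reg&(c[...,2]>.088)]; print("knob",k.mean(0).round(4),k[:,2].max().round(4))
cv2.imwrite('pics/t8.png',cv2.resize(p['color'][180:300,160:310,::-1],None,fx=5,fy=5,interpolation=cv2.INTER_CUBIC))
E
```

```text
t 9.25 tcp [0.3438 0.265  0.2007] yaw 48.5 tilt [ 1.040e-02  7.000e-04 -9.999e-01] F [ 0.56 -1.06 -0.97] w 24.7
shift [-20.1 226.3   2.2] turn [ 0.42 -0.43 -0.1 ]
top stand [0.5253 0.1015] rms 0.0009 180 pot centroid [0.5257 0.1029] edge (array([0.5263, 0.1029]), np.float64(0.0009), 180)
side stand [0.5297 0.1024] rms 0.0021 129 pot centroid [0.5284 0.1003] edge (array([0.529 , 0.1047]), np.float64(0.0016), 180)
top stand [0.5253 0.1015] rms 0.0009 180 pot centroid [0.5257 0.1029] edge (array([0.5263, 0.1029]), np.float64(0.0009), 180)
side stand [0.5298 0.1026] rms 0.0023 126 pot centroid [0.5283 0.1001] edge (array([0.5291, 0.105 ]), np.float64(0.0017), 180)
knob [0.5255 0.1013 0.0932] 0.0972
```

View pics/t8.png

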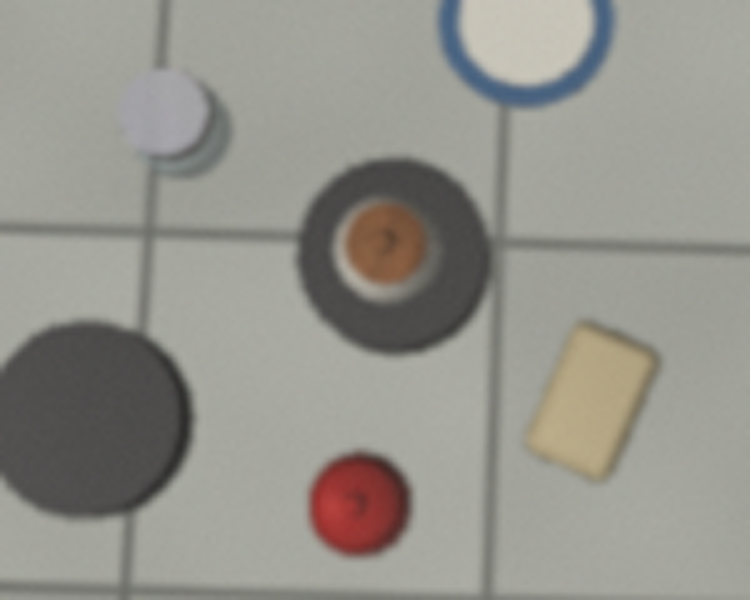

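The unobstructed top view shows the pot at (387,243), centred on the stand, with everything else where it was. Handing in.

```bash
python3 -c "
from bench import ticket
print(ticket.sign_off())"
```

```text
the job is handed in; nothing more can be done
None
```

I pushed the pot about 27 mm to the middle of the right-hand stand in slow 1 mm steps. I used two slightly spread fingertips against the belly, then backed the hand off and raised it clear before handing in at about 9.5 s.

- **Position:** the last top view puts the pot's axis about 1–2 mm from the stand's centre. The side view says about 2.5 mm. The limit is 8 mm.
- **Upright:** the knob's top read 97 mm high, about 57 mm above the stand, and it sits over the stand's centre. I judged upright from that and from the pictures, and did not measure a tilt angle.
- **Stand and other things:** the stand's measured position changed by less than 1 mm. The soap, jar, saucer and look-alikes in that view looked unmoved. I did not re-check the mirror, tumbler and brush, but the hand never went down near them.
- **Force:** the readings while pushing stayed below about 2 N.

One disagreement: the side camera's absolute positions are about 4 mm off the top camera's in x. I relied on positions relative to the stand and trusted the top view more, because its fit was tighter.

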